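Knock a cast resin block out of its mould

ROBOT

A 6-joint arm with a two-finger parallel gripper is mounted at the origin on a cart in front of the work surface, level with it; the furniture and walls round the work are solid. World frame = base frame: x ahead of the robot, y to its left, z up, the work surface at z = 0. Lengths are in mm, angles in rad, forces in N, time in s.
With the tool pointing down it reaches from about 350 to 775 mm from the base axis. Payload 7.3 kg.
Tool frame: the origin (TCP) lies midway between the tips of the shut fingers; the grasp point (between the pads) lies 19 mm behind it; z points along the fingers, y is the line along which they close (so a half turn about z gives the same grasp; the last joint's range is limited). The gripper opens to 92 mm and grips with 3 to 60 N. Pads are 19 mm wide; open, the fingers measure 130 mm over their backs; the gripper's body (75 mm by 190 mm) begins 47 mm behind the grasp point.
Start: joints at [1.174, 0.342, 1.524, -0, 1.275, -0.146], TCP at [130.278, 508.599, 226.741] pointing down, gripper open.
Joint ranges: [-2.53, 2.53], [-0.77, 2.02], [0.04, 2.7], [-1, 4.14], [0.28, 2.66], [-3.11, 3.11]. Speed limits (rad/s): [2.57, 2.57, 3.14, 3.14, 3.14, 3.14].

INTERFACE

Orientations are given as [roll, pitch, yaw] about the fixed x, y, z axes, in that order (R = Rz(yaw) Ry(pitch) Rx(roll)).
In Python, from plant import * gives the robot as it stands.
- The arm moves only by the tool step_arm, never from a script. Its argument "deltas" is one flat list of numbers, 5 for each row, row after row: the shift along the world's x, y, z in mm, then the turn about the world's z in degrees, then the finger opening in mm, from 0 to 91.8. In form: [tx, ty, tz, turn, gripper, tx, ty, tz, turn, gripper, ...]. A call has exactly 10 rows; each row shifts and turns the commanded pose from where the row before left it; what a row does not reach is not made up. A row lasts 1/8 s, in which the tool goes at most 62.5 mm and 10.7 degrees, less where a joint would pass 70% of its speed; a pose out of reach is approached as far as the arm can. A call is refused whole if a number of a shift passes 62.5 or a number of a turn 10.7, either way. A call with a gripper value outside its range is refused whole. The fingers move at their own pace and stop on an object; the grip force is fixed at half the most. Time passes only in rows, so rows that do not move let the fingers close, or fill a call up. It gives the time, the measured TCP pose, the force, the opening and the grip force at its end, in the units of the state.
- get_obs(): the state, without advancing time (a new reading comes with each control period).
- capture(name): name is "side" or "top"; returns the picture (480x640x3 uint8, red, green, blue); there is no depth.
- camera_params(name): a dict with "mtx" (3x3 intrinsics, pixels), "k1" (the pictures are not rectified: a ray, as slopes to the right and down, at radius r is drawn at 1 + k1 r^2 times it, then the intrinsics apply), "rvec" (rotation vector, rad) and "tvec" (3), from world to camera coordinates, as OpenCV has them. Camera axes: x right, y down, z forward; pixel columns grow to the right and rows downward; lengths in mm; the calibration is good to about 2 mm. A picture is of the moment at which its call begins. camera_params takes no time and is no camera call.
- close_job(): hands the job in; it is judged then, once.
The state is a dict: "time": time; "joint_positions": joint angles; "dq": joint speeds; "tau": joint torques, N m; "tool_pos": TCP position; "tcp_rot": TCP orientation; "contact_force": force on the tool from outside, world axes, zero at the start; "moment": the same for the moment, N m; "grip_width": finger opening in mm; "finger_force": force on a finger pad.
Only numpy, scipy, OpenCV 4.12 (cv2) and the standard library are available. Lean on these libraries where they do the work, as an engineer would, in place of code of your own. Each camera call takes 0.05 s, during which the arm holds its last target. There are 200 camera calls.

TASK

Demould the resin block: slide the catch tray in under the knock-out stand from its open front until it meets the stop, then take the mallet and drive the sprung pin on top down with a brisk blow (not a slow push, and not with the gripper), again if need be, until the block drops out of its bore into the tray. Then set the mallet down on the bench clear of the stand; leave the tray under the stand with the block in it, and disturb nothing else.

Things in the scene. Friction and masses are not known exactly. Their poses are not given: they have to be found in the camera images.
- stand: knock-out stand fixed to the bench, 110 x 132 mm: grey foot of two side bars and a back bar, two columns at own y = +-49 mm, aluminium mould plate, top bridge with the sprung pin. Origin on the bench straight below bore and pin; own -x is its open front, +z up. Side bars: x -52 to +58 mm, 15 mm high, clear gap between them 74 mm (y -37 to +37). Nothing of it but the pin is above 117 mm.
- stop (a point): centre of the face of the tray's stop (rubber buffer on the back bar) at the stand's own x = +33 mm, 10 mm up; its x axis is the stand's. The mould plate above the gap is 56 mm long (x -28 to +28 mm), its underside 32 mm above the bench.
- bridge (a point): centre of the upper face of the stand's top bridge, 101 mm above the bench; the bridge is 40 mm along x and 124 mm along y. The guide bush on it reaches 104 mm, the nuts on the columns 117 mm.
- bore (a point): centre of the bore's upper mouth in the mould plate, 58 mm above the bench. The bore is 32 mm wide and goes right through; two sprung ball catches near its lower end hold the block up.
- knock_pin (a joint): travel of the sprung pin: 0 = up (rest), grows as it is driven down, 0.030 m = fully down on its stop. Its spring pushes back with 4 to 8 N and lifts it again by itself. The pin meets the block after 5 mm; the block passes its catches and drops when the pin is about 25 mm down (27 to 30 mm is sure), which takes about 13 N in all.
- pin_top (a point): centre of the upper face of the pin's round cap, which moves with the pin: 153 mm above the bench when up, 123 mm when fully down. The cap is 26 mm across and 10 mm thick, with an open coil spring beneath it.
- specimen: cast resin block, an off-white disc 30 mm across and 16 mm thick, 0.03 kg. Origin at the centre of its underside, +z its axis. At the start it sits in the bore with its upper face flush with the mould plate.
- tray: catch tray, 0.16 kg: steel pan 66 mm (own x) x 62 mm (own y) x 20 mm high, walls 2.5 mm, cork pad with its upper face 5.5 mm above the underside, and a straight black handle along own -x, 13 mm wide, 8 to 20 mm above the bench, from x = -40 to -132 mm. Origin: centre of the pan's underside; it lies below the bore when the pan's far wall (x = +33 mm) meets the stop.
- tray_grip (a point): point on the tray's handle to grip: 90 mm from the pan's centre, 14 mm above its underside; close the fingers across the handle (own y of the tray).
- mallet: bench mallet, 0.40 kg: upright round brass head 36 mm across, 60 mm high, flat above and below, standing on its lower face, and a level wooden handle along own -x at half the head's height, 20 mm wide (own y), 16 mm high, from x = -18 to -165 mm, with a 23 mm wide end to -179 mm. Origin: centre of the head's lower face. Centre of mass about 8 mm from the head's axis.
- mallet_head (a point): centre of the mallet's head, 30 mm above its lower (striking) face.
- mallet_grip (a point): point on the mallet's handle to grip: 80 mm from the head's axis, at half the head's height (30 mm above the lower face).
- petri_a: a bystander: closed petri dish, 93 mm across, 15 mm high, origin at the centre of its underside
- petri_b: a bystander: a second closed petri dish, 93 mm across, 15 mm high, origin at the centre of its underside
- vial_a: a bystander: small white capped vial, 21 mm across, 52 mm high, standing; origin at the centre of its underside
- vial_b: a bystander: small white capped vial, 21 mm across, 60 mm high, standing; origin at the centre of its underside
- sticky_notes: a bystander: pad of sticky notes, 50 x 50 x 12 mm, origin at the centre of its underside
- tweezers: a bystander: steel tweezers lying flat, 14 x 123 x 9 mm, long along their own y

How it is judged:
By the outcome, as a careful person would: the job done as asked, in the order asked, and still so for the second after the job is handed in, with the robot touching nothing.
It also fails if it takes over 54 s, if anything falls off the work surface, if the arm or the gripper's body presses on something with over 40 N, if the wrist force passes 120 N, or if a joint passes its speed limit or range.

## Working session

There is one attempt and no reset: what is moved stays moved. The work goes in short steps, Python scripts to look and compute and a tool call to move; the robot and the scene stay as the last step left them, time stands still between calls to the robot, and variables do not carry over. Pictures are saved under pics/ and viewed, at most 10 in all, crops included, and the job is handed in when it is done.

Besides the shell and the picture viewer there is one more tool, called as name(argument=value, ...), one argument or row to a line, values as JSON. step_arm: Moves the arm, as the interface text tells. Its arguments: {"type":"object","properties":{"deltas":{"type":"array","items":{"type":"number"}}},"required":["deltas"]}

```bash
mkdir -p pics; cat > h.py <<'E'
from plant import *
import numpy as np, cv2
def ray(cam,uv):
    p=camera_params(cam);M=np.array(p["mtx"],float);k=p["k1"]
    d=np.array([(uv[0]-M[0,2])/M[0,0],(uv[1]-M[1,2])/M[1,1]]);s=d.copy()
    for _ in range(30): s=d/(1+k*(s@s))
    R,_=cv2.Rodrigues(np.array(p["rvec"],float));t=np.array(p["tvec"],float).ravel()
    return -R.T@t, R.T@np.array([s[0],s[1],1.])
def onz(cam,uv,z):
    c,d=ray(cam,uv);return (c+d*(z-c[2])/d[2]).round(1)
def proj(cam,P):
    p=camera_params(cam);M=np.array(p["mtx"],float);k=p["k1"]
    R,_=cv2.Rodrigues(np.array(p["rvec"],float));q=R@np.array(P,float)+np.array(p["tvec"],float).ravel()
    s=q[:2]/q[2];s=s*(1+k*(s@s));return np.array([M[0,0]*s[0]+M[0,2],M[1,1]*s[1]+M[1,2]]).round(1)
def snap(cam,n):
    im=capture(cam);cv2.imwrite(f"pics/{n}.png",im[:,:,::-1]);return im
E
python3 - <<'E'
from h import *
for c in("top","side"):
    snap(c,c+"0");print(c,ray(c,(320,240)))
print(get_obs())
E
```

```text
top (array([ 514.82782947,  -97.24248211, 1102.57384506]), array([ 0.06538564, -0.02572234, -0.99754252]))
side (array([  453.65398857, -1002.40050204,   617.99750958]), array([ 0.14581752,  0.86132381, -0.48680602]))
{'time': 0.1, 'joint_positions': array([ 1.17401165e+00,  3.42626655e-01,  1.52490762e+00, -1.84689702e-05,
        1.27539095e+00, -1.45999787e-01]), 'dq': array([ 0.00016457, -0.00270029, -0.00211314, -0.0018878 ,  0.00131412,
        0.00070869]), 'tau': array([ 2.48048716e-03, -4.31999481e+01, -2.44692475e+01,  7.21322419e-02,
        5.26315346e-02, -5.25432779e-05]), 'tool_pos': array([130.13145823, 508.2501113 , 226.13299595]), 'tcp_rot': array([-3.14027169e+00, -1.76391015e-04,  2.89081304e+00]), 'contact_force': array([-0.01098977, -0.28222164, -0.01223968]), 'moment': array([ 0.02253523,  0.0236351 , -0.01217052]), 'finger_force': 0.0, 'grip_width': 92.00247010203553}
```

View pics/top0.png

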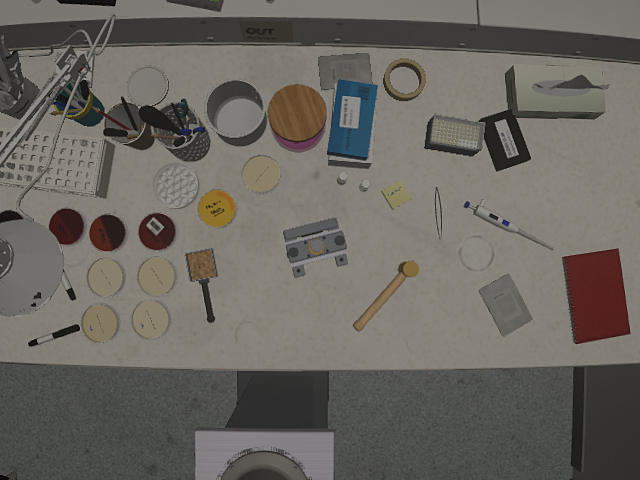

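View pics/side0.png

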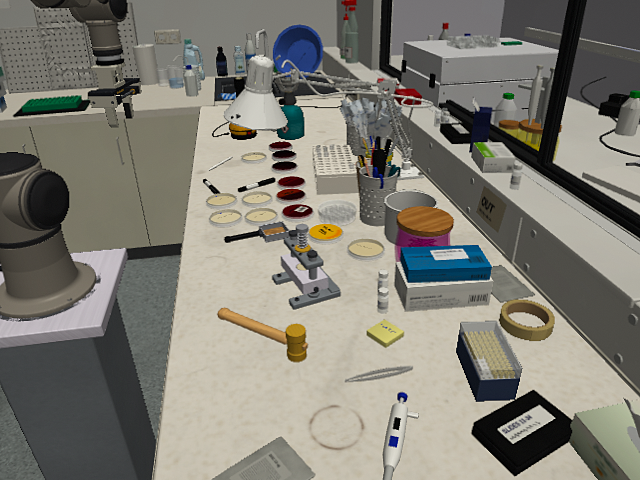

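The top view shows the stand near (316,247) with its open front facing down-image, the tray pan at (201,265) with its handle to (210,320), and the mallet head at (409,269) with its handle to (358,327). In the side view the pin is at (302,232), and the mallet head is at (296,340). I'll enlarge both views to get precise pixels.

```bash
python3 - <<'E'
from h import *
a=cv2.imread("pics/top0.png")
c=cv2.resize(a[205:345,170:430],None,fx=3,fy=3,interpolation=cv2.INTER_CUBIC);cv2.imwrite("pics/c1.png",c)
b=cv2.imread("pics/side0.png")
c=cv2.resize(b[210:370,210:410],None,fx=3.7,fy=3.7,interpolation=cv2.INTER_CUBIC);cv2.imwrite("pics/c2.png",c)
E
```

```text
(no output)
```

View pics/c1.png

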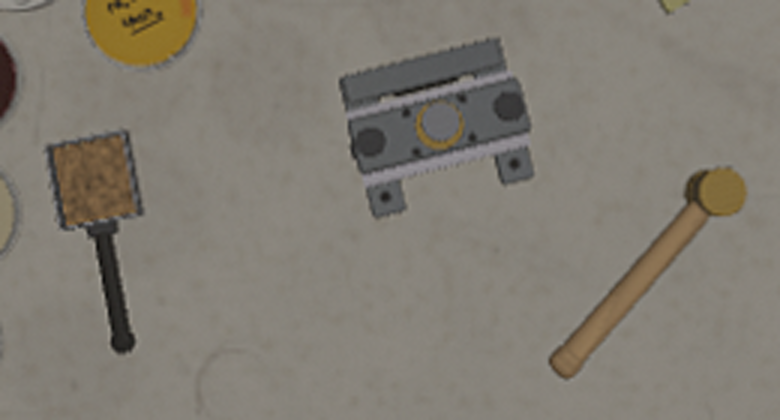

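View pics/c2.png

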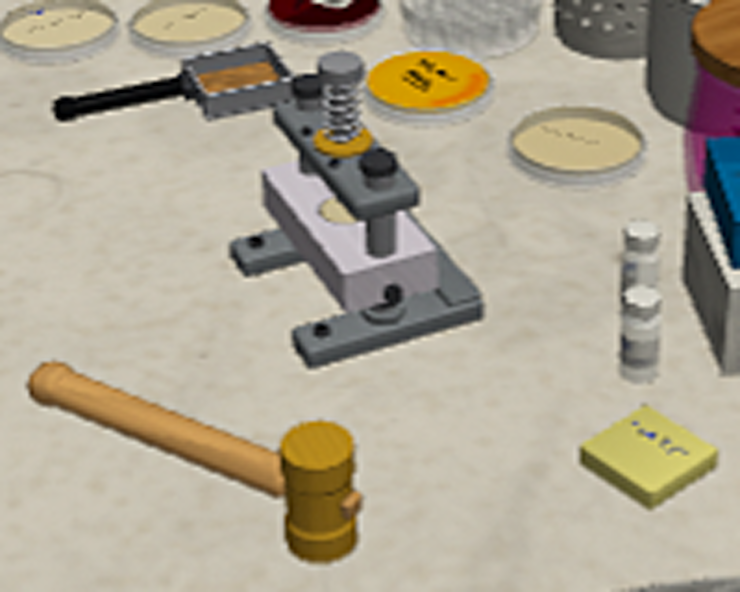

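The crops show the pin cap at c1 (440,122), the nuts at (371,142) and (510,106), the tray corners, the mallet head top at (722,191) and the mallet handle end at (566,362). The side view shows the cap at c2 (340,64) and the head top at (318,443).

```bash
python3 - <<'E'
from h import *
T=lambda x,y,z:onz("top",(170+(x+.5)/3-.5,205+(y+.5)/3-.5),z)[:2]
S=lambda x,y,z:onz("side",(210+(x+.5)/3.7-.5,210+(y+.5)/3.7-.5),z)[:2]
ang=lambda d:np.degrees(np.arctan2(d[1],d[0])).round(2)
n1,n2=T(371,142,117),T(510,106,117)
print("cap",T(440,122,153),S(340,64,153),"nuts",n1,n2,(n1+n2)/2,ang(n1-n2)-90, np.linalg.norm(n1-n2),"side nuts",S(310,83,117),S(379,160,117))
c=[T(350,125,101),T(517,77,101),T(531,130,101),T(362,172,101)];print("bridge",np.mean(c,0),ang(c[0]-c[1])-90,ang(c[3]-c[2])-90)
f=[T(372,217,15),T(405,210,15),T(503,184,15),T(535,178,15)];print("front",np.mean(f,0),ang(f[0]-f[3])-90,f)
c=[T(48,146,20),T(128,131,20),T(142,213,20),T(62,229,20)];he=T(123,345,20);o=np.mean(c,0)
print("tray",o,"h",he,np.linalg.norm(o-he),ang(o-he),ang(c[0]-c[1])-90,ang(c[3]-c[2])-90,ang(c[0]-c[3]),ang(c[1]-c[2]))
m=T(722,191,60);e=T(566,362,30)
print("mallet",m,S(318,443,60),e,np.linalg.norm(m-e),ang(m-e))
# colour-based
im=cv2.imread("pics/top0.png");hsv=cv2.cvtColor(im,cv2.COLOR_BGR2HSV)
sub=hsv[240:340,345:425];k=(sub[...,1]>95).astype(np.uint8)
n,l,s,ce=cv2.connectedComponentsWithStats(k);i=1+np.argmax(s[1:,4]);print(s[i],ce[i]+[345,240])
for nm,a in(("vials",[(343,178),(364,185)]),("notes",[(396,196)]),("tw",[(437,187),(440,238)]),("pA",[(217,208)]),("pB",[(261,174)])):
    print(nm,[onz("top",p,10)[:2] for p in a])
E
```

```text
cap [ 566.5 -114.6] [ 566.  -118.7] nuts [554.3 -68.4] [ 579.8 -163. ] [ 567.05 -115.7 ] 15.090000000000003 97.97657883392336 side nuts [554.3 -70.1] [ 579.2 -164.2]
bridge [ 566.55 -115.7 ] 16.599999999999994 14.439999999999998
front [ 517.475 -128.   ] 13.870000000000005 [array([502.2, -66.7]), array([507.6, -91.4]), array([ 527.7, -164.9]), array([ 532.4, -189. ])]
tray [528.    140.775] h [405.3 117.5] 124.88801233505158 10.74 11.180000000000007 11.969999999999999 10.97 10.84
mallet [ 523.1 -321.7] [ 522.6 -321.9] [ 396.2 -211.4] 168.13595689203427 -41.0
[  8  21  66  70 814] [387.30958231 292.5012285 ]
vials [array([ 729.8, -177.2]), array([ 714.2, -225.7])]
notes [array([ 689.8, -299.8])]
tw [array([ 712.5, -396.5]), array([ 593.7, -402.1])]
pA [array([657.3, 110.1])]
pB [array([736.8,  11.1])]
```

step_arm(
  deltas=[20,-56,0,0,40,20,-56,0,0,40,20,-56,0,0,40,37,-37,0,0,40,37,-37,0,0,40,37,-37,0,0,40,46,-35,0,8.4,40,46,-35,0,8.5,40,46,-35,0,8.5,40,0,0,-40,0,40],
)

```text
time: 1.35
tool_pos: [443.6, 122.6, 187.8]
tcp_rot: [-3.141, 0.007, -2.953]
contact_force: [-0.6, -0.1, -0.6]
grip_width: 40.0
finger_force: 0.0
```

step_arm(
  deltas=[0,0,-50,0,40,0,0,-50,0,40,0,0,-30,0,40,0,0,0,0,40,0,0,-25,0,40,0,0,-20,0,40,0,0,-8,0,40,0,0,0,0,40,0,0,0,0,40,0,0,0,0,40],
)

```text
time: 2.6
tool_pos: [439.5, 125.0, 4.5]
tcp_rot: [-3.142, 0.001, -2.95]
contact_force: [-0.1, 0.1, 0.3]
grip_width: 40.3
finger_force: 0.0
```

```bash
python3 - <<'E'
from h import *
a=snap("top","t1");b=snap("side","s1")
o=get_obs();print(o["tool_pos"],o["contact_force"],o["joint_positions"])
c=cv2.resize(a[205:345,170:430],None,fx=3,fy=3)[:,:300];d=cv2.resize(b[190:300,200:320],None,fx=3.82,fy=3.82)[:420]
cv2.imwrite("pics/m1.png",np.hstack([c,d])[:,:,::-1])
E
```

```text
[439.21560358 124.94626429   4.20483148] [-0.65252733 -0.16638418  0.25793795] [ 1.08983193e-01  5.45308298e-01  1.96240853e+00  1.73067583e-04
  6.32984285e-01 -1.65331023e+00]
```

View pics/m1.png

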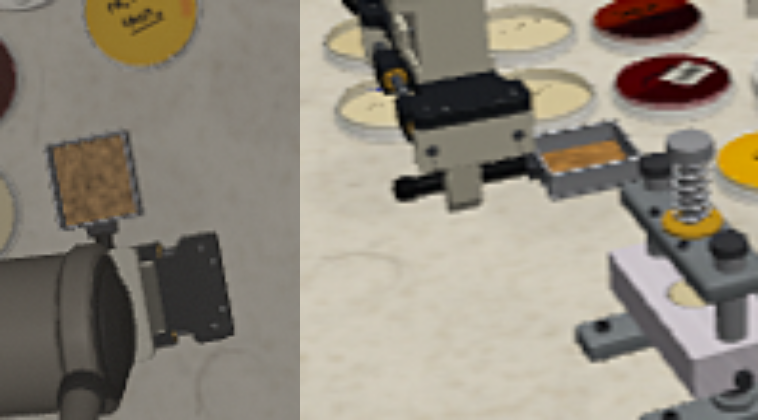

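The crop shows the fingers straddling the tray handle, with the tool pointing straight down. I'll grip it, pull back clear of the stand and slide it across.

step_arm(
  deltas=[0,0,0,0,0,0,0,0,0,0,0,0,0,0,0,-36,-20,0,0,0,-42,-20,0,0,0,0,-40,0,0,0,0,-42,0,0,0,0,-42,0,2,0,0,-42,0,2.2,0,0,-42,0,0,0],
)

```text
time: 3.95
tool_pos: [360.7, -124.4, 3.7]
tcp_rot: [3.141, -0.0, -2.876]
contact_force: [-0.1, 1.0, -0.9]
grip_width: 12.7
finger_force: 29.9
```

step_arm(
  deltas=[0,-30,0,0,0,0,-17,0,0,0,0,0,0,0,0,0,0,0,0,0,0,0,0,0,0,0,0,0,0,0,0,0,0,0,0,0,0,0,0,0,0,0,0,0,0,0,0,0,0,0],
)

```text
time: 5.2
tool_pos: [360.8, -170.0, 3.7]
tcp_rot: [3.141, -0.0, -2.877]
contact_force: [-0.7, 1.0, 0.2]
grip_width: 12.6
finger_force: 29.9
```

```bash
python3 - <<'E'
from h import *
a=snap("top","t2");o=get_obs();print(o["tool_pos"],o["tcp_rot"],o["contact_force"],o["grip_width"])
cv2.imwrite("pics/m2.png",cv2.resize(a[205:345,230:430],None,fx=3,fy=3,interpolation=cv2.INTER_CUBIC)[:,:,::-1])
E
```

```text
[ 360.76263876 -169.98495548    3.7052699 ] [ 3.14117915e+00 -2.46110251e-04 -2.87693042e+00] [-0.20167968  0.82086505  0.15695624] 12.983996902283803
```

View pics/m2.png

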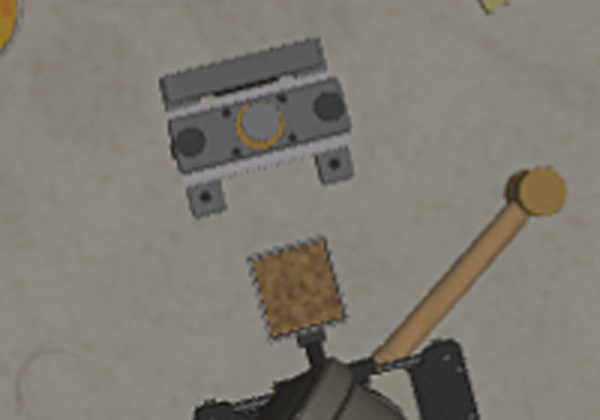

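The tray sits level in front of the stand, with its corners at crop (248,258), (326,238), (345,320) and (269,339). The gripper is clear above the mallet handle end.

```bash
python3 - <<'E'
from h import *
T=lambda x,y,z:onz("top",(230+(x+.5)/3-.5,205+(y+.5)/3-.5),z)[:2]
ang=lambda d:np.degrees(np.arctan2(d[1],d[0])).round(2)
c=[T(248,258,20),T(326,238,20),T(345,320,20),T(269,339,20)];o=np.mean(c,0)
print(o,ang(c[0]-c[1])-90,ang(c[3]-c[2])-90,ang(c[0]-c[3]),ang(c[1]-c[2]))
a=np.radians(15.1);d=o-[566.7,-116];print(d@[np.cos(a),np.sin(a)],d@[-np.sin(a),np.cos(a)],get_obs()["tool_pos"][:2]-o)
n=[T(190,142,117),T(330,106,117)];print(ang(n[0]-n[1])-90)
E
```

```text
[ 449.425 -145.625] 14.659999999999997 14.180000000000007 15.0 13.46
-120.94324885489962 1.948539561269552 [-88.66236124 -24.35995548]
14.980000000000004
```

step_arm(
  deltas=[24,5.6,0,0,0,28,7,0,0,0,28,7,0,0,0,20,5.5,0,0,0,8,2,0,0,0,3,0.8,0,0,0,2,0.5,0,0,0,2,0.5,0,0,0,1,0.3,0,0,0,1,0.3,0,0,0],
)

```text
time: 6.5
tool_pos: [477.9, -140.7, 3.8]
tcp_rot: [3.142, 0.0, -2.877]
contact_force: [-1.1, -0.5, 0.1]
grip_width: 12.6
finger_force: 29.9
```

step_arm(
  deltas=[1,0.3,0,0,0,1,0.2,0,0,0,1,0.3,0,0,0,0,0,0,0,0,0,0,0,0,0,0,0,0,0,0,0,0,0,0,0,0,0,0,0,0,0,0,0,0,0,0,0,0,0,0],
)

```text
time: 7.75
tool_pos: [479.4, -139.9, 3.7]
tcp_rot: [3.14, -0.003, -2.877]
contact_force: [-7.6, -3.4, 3.9]
grip_width: 12.5
finger_force: 29.9
```

step_arm(
  deltas=[0,0,0,0,34,0,0,0,0,34,0,0,0,0,34,0,0,20,0,34,0,0,40,0,34,0,0,50,0,46,0,-50,0,-10,46,0,-50,0,-10,46,0,-46,0,-10,46,0,0,0,-10,46],
)

```text
time: 9.0
tool_pos: [480.9, -289.1, 113.6]
tcp_rot: [-3.141, 0.001, 2.699]
contact_force: [-0.1, 0.5, -0.4]
grip_width: 45.9
finger_force: 0.0
```

step_arm(
  deltas=[0,0,0,-10,46,0,0,0,-6.2,46,0,0,0,0,46,0,0,0,0,46,0,0,0,0,46,0,0,0,0,46,0,0,0,0,46,0,0,0,0,46,0,0,0,0,46,0,0,0,0,46],
)

```text
time: 10.25
tool_pos: [480.9, -285.8, 113.7]
tcp_rot: [3.142, 0.0, 2.425]
contact_force: [-0.2, 0.5, 0.1]
grip_width: 45.9
finger_force: 0.0
```

```bash
python3 - <<'E'
from h import *
a=snap("top","t3");b=snap("side","s3");o=get_obs();print(o["tool_pos"],o["tcp_rot"],o["contact_force"])
c=cv2.resize(a[205:345,270:430],None,fx=2.4,fy=2.4,interpolation=cv2.INTER_CUBIC);d=cv2.resize(b[190:370,210:350],None,fx=2.8,fy=2.8,interpolation=cv2.INTER_CUBIC)
c=cv2.copyMakeBorder(c,0,d.shape[0]-c.shape[0],0,0,0);cv2.imwrite("pics/m3.png",np.hstack([c,d])[:,:,::-1])
# handle axis from first picture: brown mask below head
im=cv2.imread("pics/top0.png");hsv=cv2.cvtColor(im,cv2.COLOR_BGR2HSV)
k=np.zeros(im.shape[:2],np.uint8);k[240:340,345:425]=(hsv[240:340,345:425,1]>95)
ys,xs=np.nonzero(k);P=np.array([onz("top",(x,y),30)[:2] for x,y in zip(xs,ys)])
H=P[np.linalg.norm(P-[523,-321.8],axis=1)>45]
v=cv2.fitLine(H.astype(np.float32),cv2.DIST_L2,0,.01,.01).ravel();print(v,np.degrees(np.arctan2(v[1],v[0])))
d=np.array([523.,-321.8])-v[2:];print("head offset from axis",d@[-v[1],v[0]], "far end",max((P-[523,-321.8])@-v[:2]),min((P-[523,-321.8])@-v[:2]))
E
```

```text
[ 480.92208511 -285.80887133  113.75459693] [3.14149459e+00 3.13171909e-05 2.42535537e+00] [-0.59705045  0.48439879  0.74626398]
[   0.747172    -0.6646308  437.57748   -247.55392  ] -41.654003
head offset from axis 1.2998440242765241 far end 177.55835654735563 -20.79391112327571
```

View pics/m3.png

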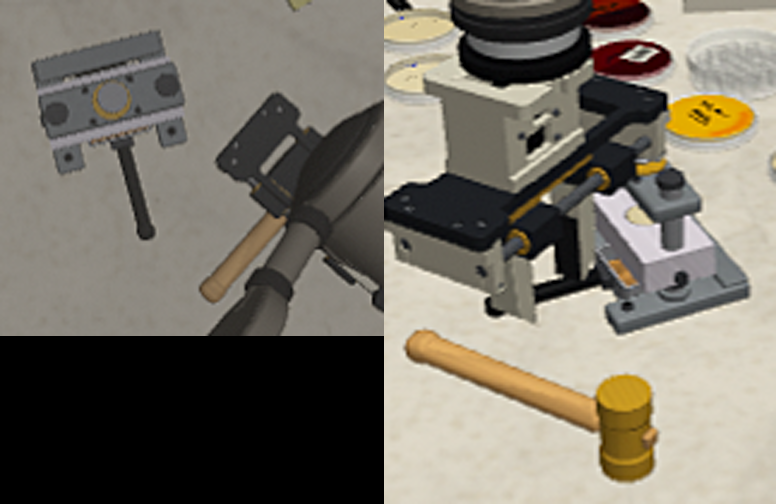

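The tray is in under the stand, with only its handle visible in the crop from (123,140) to (146,230). The mallet still stands upright, so I'll descend and grip it.

step_arm(
  deltas=[0.8,0.4,-40,-0.5,46,0,0,-40,0,46,0,0,-18,0,46,0,0,-4.5,0,46,0,0,0,0,46,0,0,0,0,0,0,0,0,0,0,0,0,0,0,0,0,0,0,0,0,0,0,0,0,0],
)

```text
time: 11.6
tool_pos: [481.9, -285.4, 11.6]
tcp_rot: [3.141, 0.001, 2.417]
contact_force: [0.1, 1.4, 3.8]
grip_width: 19.5
finger_force: 30.0
```

step_arm(
  deltas=[0,0,2,0,0,0,0,5,0,0,0,0,10,0,0,0,0,20,0,0,0,0,35,0,0,0,0,45,0,0,0,0,45,0,0,0,0,40,0,0,0,0,20,0,0,0,0,10,0,0],
)

```text
time: 12.85
tool_pos: [481.8, -285.4, 244.9]
tcp_rot: [3.141, 0.002, 2.417]
contact_force: [0.5, -0.2, -2.9]
grip_width: 19.5
finger_force: 30.0
```

step_arm(
  deltas=[3,15,10,4,0,5,25,10,8,0,6,30,10,9,0,6,30,0,9,0,5,25,0,9,0,4,18,0,8,0,2.7,12.1,0,6,0,0,0,0,3.6,0,0,0,0,0,0,0,0,0,0,0],
)

```text
time: 14.1
tool_pos: [513.2, -130.4, 272.9]
tcp_rot: [3.141, -0.001, -2.88]
contact_force: [-0.8, -0.8, -3.4]
grip_width: 19.8
finger_force: 30.0
```

```bash
python3 - <<'E'
from h import *
a=snap("top","t4");b=snap("side","s4");o=get_obs();print(o["tool_pos"],o["tcp_rot"],o["contact_force"],o["moment"],o["joint_positions"])
c=cv2.resize(a[190:330,230:400],None,fx=2.2,fy=2.2,interpolation=cv2.INTER_CUBIC);d=cv2.resize(b[110:310,210:350],None,fx=2.9,fy=2.9,interpolation=cv2.INTER_CUBIC)
c=cv2.copyMakeBorder(c,0,d.shape[0]-c.shape[0],0,0,0);cv2.imwrite("pics/m4.png",np.hstack([c,d])[:,:,::-1])
E
```

```text
[ 513.27147099 -130.45547072  273.0388915 ] [ 3.14124772e+00 -3.90886420e-04 -2.87982305e+00] [-0.68401677  0.51060013 -3.17750971] [ 0.01303254  0.12972114 -0.05493855] [-3.93683359e-01  3.18863127e-01  1.42852669e+00  3.57503576e-05
  1.39472297e+00 -2.22625549e+00]
```

View pics/m4.png

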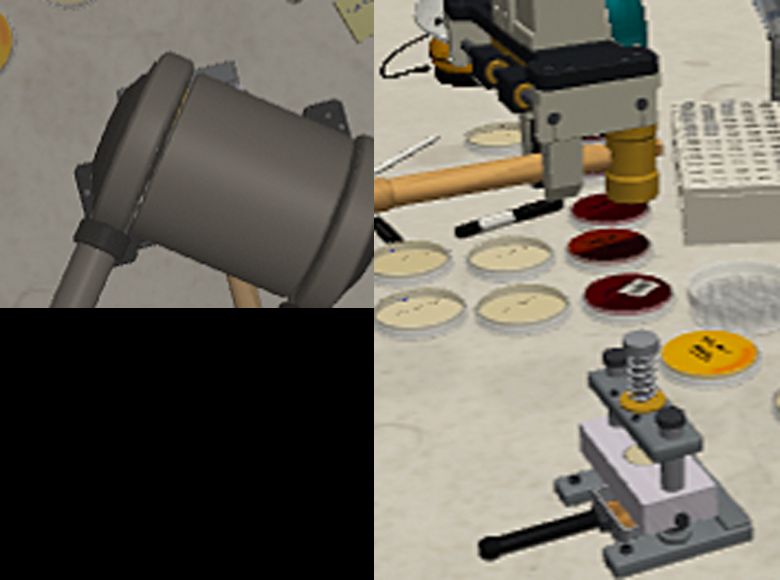

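The mallet hangs level and upright above the pin, with its lower face near side crop (634,193). I'll check the projected alignment.

```bash
python3 - <<'E'
from h import *
q=proj("side",(566.5,-116,261.4));print("exp crop",((q-[210,110]))*2.9+374*np.array([1,0]))
S=lambda x,y,z:onz("side",(210+(x-374+.5)/2.9-.5,110+(y+.5)/2.9-.5),z)[:2]
print(S(633,193,261.4),"cap",S(640,340,153), "bottom arc centre", S(633,203,261.4))
q=proj("side",(566.5,-116,153));print("cap exp",((q-[210,110]))*2.9+374*np.array([1,0]))
E
```

```text
exp crop [633.84 191.69]
[ 565.3 -116.3] cap [ 565.8 -118.6] bottom arc centre [ 562.8 -133.5]
cap exp [639.64 337.27]
```

step_arm(
  deltas=[0,0,-20,0,0,0,0,-55,0,0,0,0,-60,0,0,0,0,15,0,0,0,0,50,0,0,0,0,50,0,0,0,0,20,0,0,0,0,0,0,0,0,0,0,0,0,0,0,0,0,0],
)

```text
time: 15.45
tool_pos: [512.9, -130.1, 272.5]
tcp_rot: [3.14, -0.002, -2.879]
contact_force: [0.0, -0.0, -3.5]
grip_width: 20.0
finger_force: 30.0
```

```bash
python3 - <<'E'
from h import *
b=snap("side","s5");o=get_obs();print(o["tool_pos"],o["tcp_rot"],o["contact_force"],o["moment"],o["grip_width"])
cv2.imwrite("pics/m5.png",cv2.resize(b[110:310,200:360],None,fx=3,fy=3,interpolation=cv2.INTER_CUBIC)[:,:,::-1])
E
```

```text
[ 512.96072027 -130.1023208   272.40441548] [ 3.14013479e+00 -1.72667858e-03 -2.87877036e+00] [ 0.77085415  0.06353976 -3.55414907] [-0.00579619  0.20069614 -0.02641007] 19.773669821299727
```

View pics/m5.png

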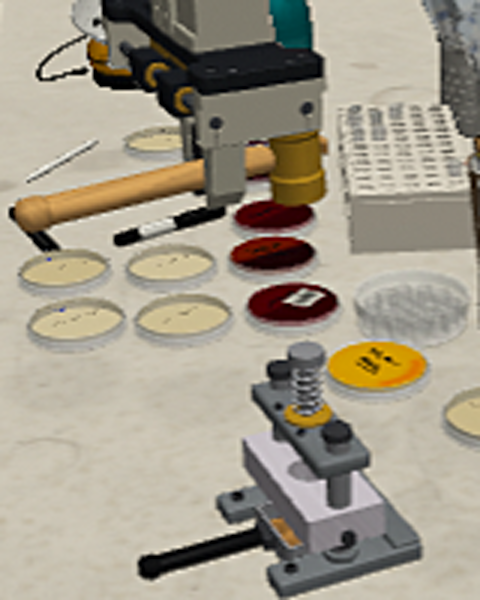

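After the blow the bore mouth at crop (302,468) has gone from off-white to grey, so the block has moved down. This view can't show whether it passed the catches, so I'll strike once more, slightly deeper.

step_arm(
  deltas=[0,0,-24,0,0,0,0,-56,0,0,0,0,-59,0,0,0,0,10,0,0,0,0,50,0,0,0,0,50,0,0,0,0,29,0,0,0,0,0,0,0,0,0,0,0,0,0,0,0,0,0],
)

```text
time: 16.75
tool_pos: [512.7, -130.0, 271.9]
tcp_rot: [3.14, -0.002, -2.879]
contact_force: [0.5, -0.2, -3.8]
grip_width: 19.6
finger_force: 30.0
```

```bash
python3 - <<'E'
from h import *
b=snap("side","s6");o=get_obs();print(o["tool_pos"],o["tcp_rot"],o["contact_force"],o["moment"],o["grip_width"])
L=[cv2.imread(f"pics/{n}.png")[220:300,270:350] for n in("side0","s5","s6")]
c=np.hstack([cv2.resize(x,None,fx=3.3,fy=3.3,interpolation=cv2.INTER_CUBIC) for x in L])
d=np.hstack([cv2.resize(cv2.imread(f"pics/{n}.png")[140:215,200:320],None,fx=3.3,fy=3.3,interpolation=cv2.INTER_CUBIC) for n in("s4","s6")])
cv2.imwrite("pics/m6.png",np.vstack([c,d]) if c.shape[1]==d.shape[1] else np.vstack([c,d[:,:c.shape[1]]]))
E
```

```text
[ 512.85573153 -130.07482877  271.96491382] [ 3.13977205e+00 -2.24420891e-03 -2.87869531e+00] [-0.84233046  0.09609106 -4.21927883] [-0.02151923  0.16839447  0.03264439] 19.976951693756682
```

View pics/m6.png

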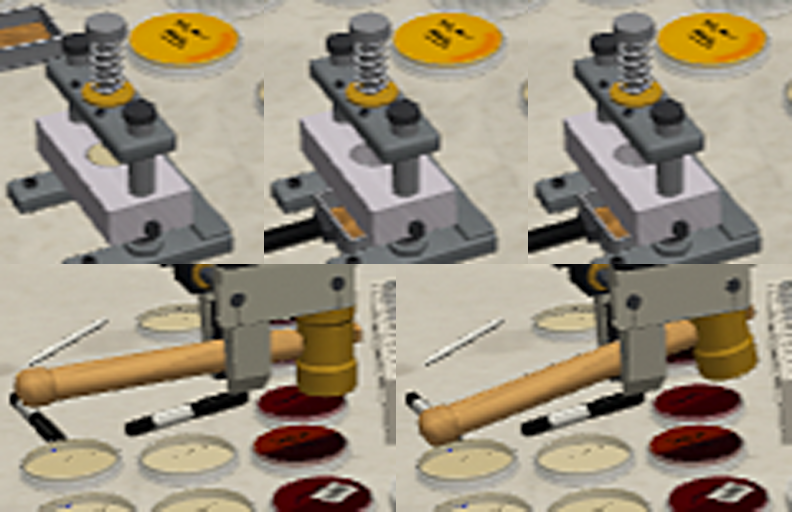

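The second strike tilted the mallet nose-up by about 12° in the grip, so the pin's depth is uncertain. I'll set the mallet on clear bench, pressing its tail to bring it back level, then regrip closer to the head and strike again.

step_arm(
  deltas=[-3,-25,0,0,0,-8,-45,0,0,0,-8,-50,0,0,0,-8,-45,-20,0,0,-6,-25,-40,0,0,0,0,-55,0,0,0,0,-55,0,0,0,0,-50,0,0,0,0,-20,0,0,0,0,-8,0,0],
)

```text
time: 18.05
tool_pos: [479.5, -319.5, 23.0]
tcp_rot: [3.138, -0.002, -2.879]
contact_force: [0.6, -0.1, -3.1]
grip_width: 19.9
finger_force: 30.0
```

step_arm(
  deltas=[0,0,-4,0,0,0,0,-4,0,0,0,0,-4,0,0,0,0,-3,0,0,0,0,-2,0,0,0,0,0,0,0,0,0,0,0,30,0,0,0,0,46,0,0,0,0,46,0,0,0,0,46],
)

```text
time: 19.3
tool_pos: [480.5, -320.3, 8.3]
tcp_rot: [-3.142, 0.0, -2.879]
contact_force: [0.4, 0.1, 0.8]
grip_width: 45.7
finger_force: 0.0
```

```bash
python3 - <<'E'
from h import *
b=snap("side","s7");a=snap("top","t7");o=get_obs();print(o["tool_pos"],o["contact_force"],o["grip_width"])
d=cv2.resize(b[200:380,200:360],None,fx=3,fy=3,interpolation=cv2.INTER_CUBIC)
c=cv2.resize(a[230:350,340:440],None,fx=3,fy=3,interpolation=cv2.INTER_CUBIC)
c=cv2.copyMakeBorder(c,0,d.shape[0]-c.shape[0],0,0,0);cv2.imwrite("pics/m7.png",np.hstack([d,c])[:,:,::-1])
E
```

```text
[ 480.43662302 -320.32512056    8.29711821] [-0.77801595 -0.99091203  0.31705537] 46.184029876363965
```

View pics/m7.png

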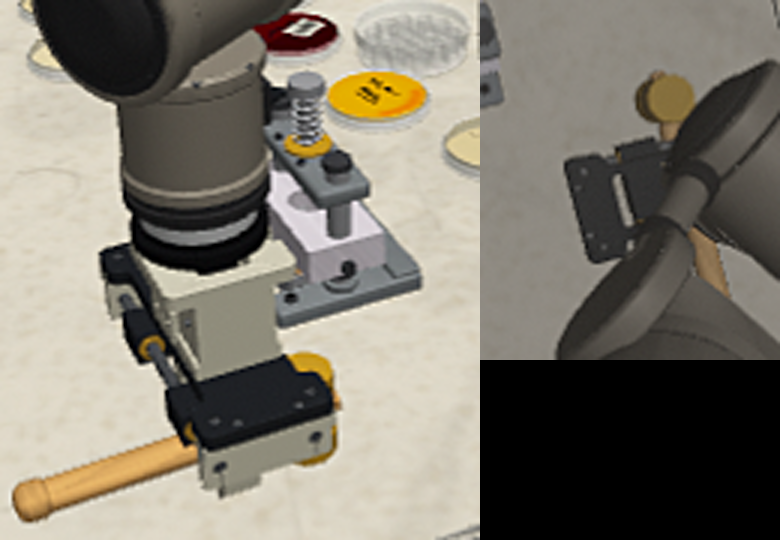

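The mallet has righted itself and stands on the bench, with its head top at top pixel ~(404,263). That was the 11th picture I viewed, one over the limit, so from here I'll check by numbers only.

```bash
python3 - <<'E'
from h import *
im=cv2.imread("pics/t7.png") if False else cv2.imread("pics/m7.png")[:,480:]
a=capture("top")[:,:,::-1].copy();hsv=cv2.cvtColor(a,cv2.COLOR_BGR2HSV)
z=cv2.cvtColor(cv2.imread("pics/top0.png"),cv2.COLOR_BGR2HSV)
print("head hsv",hsv[262,404],"handle",z[300,385])
k=cv2.inRange(hsv,(hsv[262,404].astype(int)-[5,60,35]).clip(0).tolist(),(hsv[262,404].astype(int)+[5,60,40]).clip(0,255).tolist())
k[:248]=0;k[280:]=0;k[:,:385]=0;k[:,425:]=0
n,l,s,c=cv2.connectedComponentsWithStats(k);i=l[262,404];m=(l==i).astype(np.uint8)
(cx,cy),r=cv2.minEnclosingCircle(cv2.findNonZero(m));print(s[i],c[i],(cx,cy),r,"centre",onz("top",c[i],60),onz("top",(cx,cy),60))
print("same on start pic check: expect 523,-321.8")
E
```

```text
head hsv [ 21 141 134] handle [ 17 112 121]Traceback (most recent call last):
  File "<stdin>", line 6, in <module>
cv2.error: OpenCV(4.12.0) :-1: error: (-5:Bad argument) in function 'inRange'
> Overload resolution failed:
>  - lowerb is not a numpy array, neither a scalar
>  - Expected Ptr<cv::UMat> for argument 'lowerb'
```

```bash
cat >> h.py <<'E'
def headtop(a,uv):
    hsv=cv2.cvtColor(a,cv2.COLOR_RGB2HSV);k=cv2.inRange(hsv,np.array([18,90,118]),np.array([26,255,255]))
    n,l,s,c=cv2.connectedComponentsWithStats(k);i=l[uv[1],uv[0]];return s[i],c[i].round(1),onz("top",c[i],60)
E
python3 - <<'E'
from h import *
print(headtop(capture("top"),(404,262)));print(headtop(cv2.imread("pics/top0.png")[:,:,::-1].copy(),(411,269)))
E
```

```text
(array([397, 255,  15,  17, 182], dtype=int32), array([403.5, 262.8]), array([ 535.2, -306.6,   60. ]))
(array([404, 261,  15,  16, 183], dtype=int32), array([410.8, 268.5]), array([ 522.8, -322.6,   60. ]))
```

step_arm(
  deltas=[6,1.4,3.4,0,46,6.3,1.5,0,0,46,0,0,0,0,46,0,0,0,0,0,0,0,0,0,0,0,0,0,0,0,0,0,0,0,0,0,0,3,0,0,0,0,8,0,0,0,0,20,0,0],
)

```text
time: 20.75
tool_pos: [492.0, -316.8, 42.3]
tcp_rot: [3.139, -0.002, -2.879]
contact_force: [0.2, -0.0, -3.6]
grip_width: 19.8
finger_force: 30.0
```

step_arm(
  deltas=[0,0,40,0,0,0,0,50,0,0,0,0,50,0,0,0,0,50,0,0,5.2,30,30,0,0,7,45,10,0,0,8,50,0,0,0,7,42,0,0,0,4,23,0,0,0,0,0,0,0,0],
)

```text
time: 22.0
tool_pos: [523.8, -125.7, 273.0]
tcp_rot: [3.141, -0.0, -2.876]
contact_force: [0.3, -0.4, -3.8]
grip_width: 19.8
finger_force: 30.0
```

```bash
python3 - <<'E'
from h import *
b=snap("side","s8");o=get_obs();print(o["tool_pos"],o["tcp_rot"],o["contact_force"],o["moment"],o["grip_width"])
hsv=cv2.cvtColor(b,cv2.COLOR_RGB2HSV);k=cv2.inRange(hsv,np.array([18,140,60]),np.array([28,255,255]))
g=o["tool_pos"][2]-11.6;fc=proj("side",(566.5,-116,g));print("exp face",fc)
k[:int(fc[1])-45]=0;k[int(fc[1])+15:]=0;k[:,:280]=0;k[:,:int(fc[0])-12]=0;k[:,int(fc[0])+12:]=0
for u in range(int(fc[0])-11,int(fc[0])+12):
    v=np.nonzero(k[:,u])[0];print(u,v.min() if len(v) else None,v.max() if len(v) else None,end="; ")
print([proj("side",(566.5+18*np.cos(t),-116+18*np.sin(t),g)) for t in (-np.pi/2,0,np.pi)])
E
```

```text
[ 523.72757398 -126.94088912  272.92576501] [-3.14131858e+00 -2.40370890e-04 -2.87712094e+00] [ 0.55250406 -0.37885061 -2.96538897] [-0.00464072  0.10657546 -0.01080497] 19.712930445887697
exp face [299.6 176.2]
288 159 159; 289 159 161; 290 169 169; 291 155 176; 292 155 177; 293 155 178; 294 155 178; 295 155 178; 296 154 178; 297 154 178; 298 154 178; 299 154 178; 300 154 178; 301 154 178; 302 153 178; 303 153 178; 304 153 178; 305 153 177; 306 153 177; 307 153 176; 308 173 174; 309 None None; 310 None None; [array([301. , 179.6]), array([308.9, 175.4]), array([290.3, 176.9])]
```

step_arm(
  deltas=[0,0,0,0,0,0,0,0,0,0,0,0,0,0,0,0,0,0,0,0,0,0,0,0,0,0,0,0,0,0,0,0,0,0,0,0,0,-19,0,0,0,0,-57,0,0,0,0,-61,0,0],
)

```text
time: 23.3
tool_pos: [525.3, -127.9, 135.6]
tcp_rot: [-3.139, 0.004, -2.879]
contact_force: [4.5, -2.1, 3.6]
grip_width: 19.5
finger_force: 30.0
```

```bash
cat >> h.py <<'E'
def brass(b):
    k=cv2.inRange(cv2.cvtColor(b,cv2.COLOR_RGB2HSV),np.array([18,140,60]),np.array([28,255,255]))
    for u in (292,294,296,298,300,302,304,306,308,310,312):
        v=np.nonzero(k[150:262,u])[0];print(u,v.min()+150 if len(v) else None,v.max()+150 if len(v) else None,end="; ")
    print()
E
python3 - <<'E'
from h import *
o=get_obs();print(o["time"],o["tool_pos"],o["tcp_rot"],o["contact_force"],o["moment"])
b=snap("side","s9");o=get_obs();print(o["time"],o["tool_pos"],o["contact_force"],o["moment"]);brass(b)
b=snap("side","s9b");o=get_obs();print(o["time"],o["tool_pos"],o["contact_force"],o["moment"]);brass(b)
for z in(123,126,129,135):print(z,proj("side",(566.5,-116,z)),proj("side",(571.2,-133.4,z)))
E
```

```text
23.3 [ 525.27329109 -127.85231375  135.56764553] [-3.13864278  0.00422583 -2.87865737] [ 4.52668752 -2.06664728  3.55694329] [-0.25446571 -0.88026734 -0.07648823]
23.35 [ 521.15003853 -126.64600735  128.02633491] [-1.05343793  0.50987211 -3.00241372] [ 0.09528103 -0.33679791 -0.0734549 ]
292 None None; 294 233 234; 296 231 250; 298 228 251; 300 228 252; 302 227 251; 304 227 251; 306 226 251; 308 226 250; 310 225 248; 312 227 236; 
23.4 [ 520.84781222 -126.48508011  131.31579992] [-6.27260963  0.97024605  3.93957908] [0.07825512 1.08899056 0.07196654]
292 None None; 294 233 238; 296 232 250; 298 232 251; 300 231 252; 302 231 252; 304 230 251; 306 230 251; 308 229 250; 310 228 248; 312 228 236; 
123 [302.1 239.3] [305.6 243.1]
126 [302. 238.] [305.6 241.8]
129 [302.  236.7] [305.5 240.5]
135 [301.9 234.1] [305.5 237.9]
```

```bash
python3 - <<'E'
from h import *
b=cv2.imread("pics/s9b.png")[:,:,::-1].copy();b0=cv2.imread("pics/side0.png")[:,:,::-1].copy()
for im in(b,b0):
    h=cv2.cvtColor(im,cv2.COLOR_RGB2HSV);print([(v,*h[v,302]) for v in range(214,256)])
print(proj("side",(571.2,-133.4,104)),proj("side",(569.9,-128.6,123)),proj("side",(569.9,-128.6,113)))
E
```

```text
[(214, np.uint8(100), np.uint8(40), np.uint8(19)), (215, np.uint8(90), np.uint8(27), np.uint8(19)), (216, np.uint8(23), np.uint8(29), np.uint8(78)), (217, np.uint8(24), np.uint8(36), np.uint8(142)), (218, np.uint8(23), np.uint8(35), np.uint8(132)), (219, np.uint8(23), np.uint8(35), np.uint8(131)), (220, np.uint8(24), np.uint8(37), np.uint8(131)), (221, np.uint8(24), np.uint8(37), np.uint8(131)), (222, np.uint8(25), np.uint8(33), np.uint8(130)), (223, np.uint8(22), np.uint8(37), np.uint8(131)), (224, np.uint8(22), np.uint8(37), np.uint8(130)), (225, np.uint8(25), np.uint8(35), np.uint8(130)), (226, np.uint8(23), np.uint8(35), np.uint8(131)), (227, np.uint8(23), np.uint8(35), np.uint8(131)), (228, np.uint8(24), np.uint8(31), np.uint8(131)), (229, np.uint8(26), np.uint8(27), np.uint8(130)), (230, np.uint8(21), np.uint8(137), np.uint8(121)), (231, np.uint8(21), np.uint8(230), np.uint8(123)), (232, np.uint8(21), np.uint8(213), np.uint8(121)), (233, np.uint8(21), np.uint8(212), np.uint8(119)), (234, np.uint8(21), np.uint8(213), np.uint8(121)), (235, np.uint8(21), np.uint8(215), np.uint8(18
[... 2455 characters left out ...]
7)), (243, np.uint8(150), np.uint8(3), np.uint8(85)), (244, np.uint8(90), np.uint8(2), np.uint8(125)), (245, np.uint8(90), np.uint8(11), np.uint8(45)), (246, np.uint8(120), np.uint8(11), np.uint8(94)), (247, np.uint8(111), np.uint8(20), np.uint8(179)), (248, np.uint8(21), np.uint8(103), np.uint8(89)), (249, np.uint8(21), np.uint8(228), np.uint8(188)), (250, np.uint8(21), np.uint8(217), np.uint8(183)), (251, np.uint8(21), np.uint8(223), np.uint8(160)), (252, np.uint8(21), np.uint8(143), np.uint8(105)), (253, np.uint8(110), np.uint8(48), np.uint8(107)), (254, np.uint8(99), np.uint8(17), np.uint8(106)), (255, np.uint8(100), np.uint8(13), np.uint8(122))]
[305.9 251.2] [304.6 242.1] [304.8 246.3]
```

The cap's lower edge moved 13 px, which is about 30 mm, so the pin was driven fully onto its stop and the block is through. Next I'll lift and set the mallet down clear.

step_arm(
  deltas=[0,0,30,0,0,0,0,50,0,0,0,0,40,0,0,-4,-25,17,0,0,-7,-45,0,0,0,-8,-50,0,0,0,-8,-45,0,0,0,-4,-25,-10,0,0,0,0,-40,0,0,0,0,-50,0,0],
)

```text
time: 24.65
tool_pos: [493.8, -318.7, 174.9]
tcp_rot: [-3.138, 0.003, -2.88]
contact_force: [-0.7, 0.5, -3.9]
grip_width: 19.7
finger_force: 30.0
```

step_arm(
  deltas=[0,0,-50,0,0,0,0,-50,0,0,0,0,-30,0,0,0,0,-12,0,0,0,0,-6,0,0,0,0,-4,0,0,0,0,-4,0,0,0,0,-3,0,0,0,0,-3,0,0,0,0,-2,0,0],
)

```text
time: 25.9
tool_pos: [493.2, -317.5, 8.7]
tcp_rot: [-3.141, 0.0, -2.879]
contact_force: [0.8, 0.5, -1.7]
grip_width: 19.9
finger_force: 30.0
```

step_arm(
  deltas=[0,0,0,0,0,0,0,0,0,26,0,0,0,0,46,0,0,0,0,46,0,0,0,0,46,0,0,15,0,46,0,0,40,0,46,0,0,50,0,46,0,0,50,0,46,0,0,50,0,46],
)

```text
time: 27.15
tool_pos: [492.8, -317.2, 216.6]
tcp_rot: [-3.141, 0.001, -2.879]
contact_force: [0.2, -1.4, -0.7]
grip_width: 45.9
finger_force: 0.0
```

step_arm(
  deltas=[-20,50,20,0,46,-30,50,0,0,46,-30,50,0,0,46,-20,55,0,0,46,0,55,0,0,46,0,55,0,0,46,0,40,0,0,46,0,0,0,0,46,0,0,0,0,46,0,0,0,0,46],
)

```text
time: 28.4
tool_pos: [393.0, 36.7, 233.9]
tcp_rot: [-3.141, 0.0, -2.88]
contact_force: [0.7, -0.4, -0.7]
grip_width: 46.2
finger_force: 0.0
```

```bash
python3 - <<'E'
from h import *
a=snap("top","t10");b=snap("side","s10");o=get_obs();print(o["time"],o["tool_pos"],o["contact_force"])
print(headtop(a,(404,262)))
z=cv2.imread("pics/top0.png")[:,:,::-1]
# change regions vs start
d=(np.abs(a.astype(int)-z).max(2)>40).astype(np.uint8);n,l,s,c=cv2.connectedComponentsWithStats(cv2.morphologyEx(d,cv2.MORPH_OPEN,np.ones((3,3))))
print([(*s[i],) for i in range(1,n) if s[i,4]>15])
# tray handle black
k=(a.max(2)<60).astype(np.uint8);k[:245]=0;k[335:]=0;k[:,:290]=0;k[:,350:]=0
n,l,s,c=cv2.connectedComponentsWithStats(k);i=1+np.argmax(s[1:,4]);ys,xs=np.nonzero(l==i)
e=[onz("top",(xs[ys==v].mean(),v),20)[:2] for v in(ys.min(),ys.max())];print(s[i],e,np.degrees(np.arctan2(*(e[0]-e[1])[::-1])))
print("exp handle end",[566.5-132*np.cos(.262),-116-132*np.sin(.262)])
hs=cv2.cvtColor(b,cv2.COLOR_RGB2HSV);print("pin col",[int(hs[v,302,2]) for v in range(222,236)])
E
```

```text
28.5 [393.01654502  36.71466548 233.70995079] [ 0.47850308 -0.04980062  0.17533183]
(array([396, 254,  15,  16, 185], dtype=int32), array([403.3, 261.1]), array([ 538.8, -306.2,   60. ]))
[(np.int32(186), np.int32(249), np.int32(31), np.int32(74), np.int32(1029)), (np.int32(391), np.int32(253), np.int32(20), np.int32(16), np.int32(202)), (np.int32(316), np.int32(262), np.int32(19), np.int32(43), np.int32(279)), (np.int32(408), np.int32(262), np.int32(11), np.int32(15), np.int32(120)), (np.int32(353), np.int32(274), np.int32(47), np.int32(57), np.int32(510)), (np.int32(403), np.int32(282), np.int32(7), np.int32(20), np.int32(66)), (np.int32(408), np.int32(303), np.int32(17), np.int32(36), np.int32(163)), (np.int32(234), np.int32(311), np.int32(52), np.int32(51), np.int32(1579)), (np.int32(126), np.int32(327), np.int32(126), np.int32(44), np.int32(3779)), (np.int32(124), np.int32(411), np.int32(9), np.int32(11), np.int32(74)), (np.int32(138), np.int32(413), np.int32(10), np.int32(11), np.int32(84)), (np.int32(217), np.int32(423), np.int32(5), np.int32(5), np.int32(25)), (np.int32(208), np.int32(430), np.int32(30), np.int32(50), np.int32(850)), (np.int32(116), np.int32(456), np.int32(8), np.int32(13), np.int32(80)), (np.int32(129), np.int32(458), np.int32(10), np.int32(12), np.int32(103)), (np.int32(0), np.int32(475), np.int32(9), np.int32(5), np.int32(35))]
[316 262  18  43 232] [array([ 536.4, -133.4]), array([ 442.5, -148.6])] 9.194957047614933
exp handle end [np.float64(439.0046472335668), np.float64(-150.1896917646643)]
pin col [201, 170, 130, 136, 139, 141, 144, 136, 82, 86, 88, 126, 55, 95]
```

```bash
python3 -c "
from plant import *
print(close_job())"
```

```text
the job is handed in; nothing more can be done
None
```

The job is handed in at about 28.5 s: the tray is against the stop, the third mallet blow drove the pin about 30 mm (fully down), and the mallet stands on the bench clear of the stand; no camera could see the block in the tray, so its drop is inferred from pin travel, and I viewed 11 pictures, one over the limit of 10.

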